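Set out the knife re-handling kit

ROBOT

A 6-joint arm with a two-finger parallel gripper is mounted at the origin on a cart in front of the work surface, level with it; the furniture and walls round the work are solid. World frame = base frame: x ahead of the robot, y to its left, z up, the work surface at z = 0. Lengths are in m, angles in rad, forces in N, time in s.
With the tool pointing down it reaches from about 0.35 to 1 m from the base axis. Payload 7.1 kg.
Tool frame: the origin (TCP) lies between the finger pads; the fingertips stand 22 mm ahead of it and the grasp point (between the pads) lies 3 mm ahead of it; z points along the fingers, y is the direction in which the jaws open and shut (so a half turn about z gives the same grasp; the last joint's range is limited). The gripper opens to 85 mm and grips with 20 to 120 N. Pads are 22 mm wide; open, the fingers measure 114 mm over their backs; the gripper's body (76 mm by 85 mm) begins 54 mm behind the grasp point. The pads swing forward as they close: fully open they stand 13 mm farther back than shut.
Start: joints at [1.298, 0.423, 1.63, -0, 1.089, -0.019], TCP at [0.157, 0.605, 0.253] pointing down, gripper open.
Joint ranges: [-3, 3], [-0.9, 2.11], [0.09, 2.58], [-1.31, 4.45], [0.11, 2.69], [-2.54, 2.54]. Speed limits (rad/s): [2.39, 2.39, 3.01, 3.14, 3.14, 3.14].

INTERFACE

Orientations are given as a rotation vector (axis times angle).
In Python, from workcell import monitor, camera, bot gives the robot as it stands.
- The arm moves only by the tool carry_out, never from a script. Its argument "rows" is a list of rows, each a list of 3 entries, a list of its own where there are three numbers: the turn, a rotation vector about the tool's x, y, z in rad, then the shift along the tool's x, y, z in m, then the closure, from -1 (fully open) to 1 (shut). A call has 1 to 12 rows; each row shifts and turns the commanded pose from where the row before left it, along the tool's axes as they then stand; what a row does not reach is not made up. A row lasts 1/10 s, in which the tool goes at most 50 mm and 8.59 degrees, less where a joint would pass 70% of its speed; a pose out of reach is approached as far as the arm can. A call is refused whole if a number of a shift passes 0.05 or a number of a turn 0.15, either way. A call with a gripper value outside its range is refused whole. The fingers move at their own pace and stop on an object; "force" is the grip in N (left out, the last holds). Time passes only in rows, so rows that do not move let the fingers close. It gives the time, the measured TCP pose, the force and the opening at its end, in the units of the state.
- monitor.get_state(): the state, without advancing time (a new reading comes with each control period).
- camera(name): name is "scene" or "top" or "wrist"; returns a dict with "color" (400x640x3 uint8, red, green, blue), "mtx" (3x3 intrinsics, pixels), "k1" (the pictures are not rectified: a ray, as slopes to the right and down, at radius r is drawn at 1 + k1 r^2 times it, then the intrinsics apply), "xyz" and "attitude" of the camera in the world; the wrist camera has in their place "mount" (4x4, takes a point from camera to tool coordinates, whose origin is the TCP and whose axes are the flange's). Camera axes: x right, y up, looking along -z (the intrinsics and any distortion apply to the point x, -y, -z); pixel columns grow to the right and rows downward; lengths in m; the calibration is good to about 2 mm. A picture is of the moment at which its call begins: read the wrist's pose just before it. There is no depth.
- bot.sign_off(): hands the job in, once; it reports no verdict.
The state is a dict: "t": time; "qpos": joint angles; "qd": joint speeds; "tau": joint torques, N m; "eef_pos": TCP position; "ee_rot": TCP orientation; "contact_force": force on the tool from outside, world axes, zero at the start; "torque": the same for the moment, N m; "gripper_width": finger opening in m.
Only numpy, scipy, OpenCV 4.12 (cv2) and the standard library are available. Lean on these libraries where they do the work, as an engineer would, in place of code of your own. Each camera call takes 0.05 s, during which the arm holds its last target.

TASK

Set out the kit for re-handling a knife: put the wooden handle blank, the ferrule, the wooden wedge and the small cream dressing stone each into the wooden holder on the bench that matches its shape and length, flat on the holder's board and centred in it (the ferrule upright, the others lying along their holder). Let go of everything, and leave the tape roll on the bench and the slim red stone where they are.

Things in the scene. Friction and masses are not known exactly. Their poses are not given: they have to be found in the camera images.
- handle_center (a point): Centre (half-way up) of the knife handle blank: a plain light-wood octagonal bar, 132 mm long, 25 x 25 mm, about 50 g, lying flat on the bench. Its length runs along its y axis; z up. It is grasped across its 25 mm width. Its place is the handle cradle.
- ferrule_center (a point): Centre (half-way up) of the ferrule: a short cream-coloured tube standing upright, 26 mm outside diameter, 22 mm tall, about 12 g. z up along the tube. Its place is the round holder.
- wedge_center (a point): Centre (7 mm above the middle of the underside) of the wooden wedge: dark brown, 75 mm long along its x axis, 26 mm wide along y with upright sides; it lies on its flat bottom, its height falling evenly from 22 mm at its -x end to 7 mm at its +x end (14 mm at the middle), about 30 g. It is grasped across its 26 mm width. Its place is the long corner tray.
- dressing_stone_center (a point): Centre (half-way up) of the dressing stone: a small cream block, 52 mm long along its y axis, 28 mm wide along x, 24 mm tall, about 70 g. It is grasped across its 28 mm width. Its place is the short corner tray.
- handle_cradle: Handle cradle, fixed: a plywood board 96 x 56 mm, 4 mm thick, with four upright dark dowels (10 mm diameter, tops 20 mm above the bench) at x = +-30 mm, y = +-22.5 mm. The handle blank lies along its x axis on the board between the two pairs of dowels (35 mm apart inside), centred, its ends overhanging the board. Origin: centre of the underside, on the bench; z up.
- ferrule_holder: Ferrule holder, fixed: a round plywood disc 54 mm in diameter, 4 mm thick, with a dark ring on it (48 mm outside, 36 mm inside diameter, top 10 mm above the bench). The ferrule stands upright inside the ring, on the disc. Origin: centre of the underside, on the bench; z up.
- wedge_tray: Long corner tray, fixed: a plywood board 101 x 52 mm, 4 mm thick, with four dark L-shaped corner cleats (6 mm thick, tops 11 mm above the bench) round a pocket 85 mm long (x) by 36 mm wide (y); each long side is open between the cleats over the middle 53 mm, for fingers. The wedge lies flat on the board inside the cleats, along x, either way round. Origin: centre of the underside, on the bench; z up.
- stone_tray: Short corner tray, fixed: a plywood board 78 x 54 mm, 4 mm thick, with four dark L-shaped corner cleats (6 mm thick, tops 11 mm above the bench) round a pocket 62 mm long (x) by 38 mm wide (y); each long side is open between the cleats over the middle 42 mm, for fingers. The dressing stone lies flat on the board inside the cleats, its length along x, either way round. Origin: centre of the underside, on the bench; z up.
- tape_roll: Bystander: roll of tan masking tape lying flat, 89 mm diameter, 24 mm tall, loose. Origin: centre of its underside.
- slim_stone: Bystander: slim reddish sharpening stone, 150 mm long (its y axis), 26 mm wide, 14 mm tall, loose. Origin: centre of its underside.

How it is judged:
At the end, for the whole second after the job is handed in: Each part rests released at its seated height (4 mm) in its own holder: handle within 18 mm along and 10 mm across, 0.25 rad; ferrule upright within 10 mm; wedge and stone flat, within 11 mm along and 10 mm across, aligned within 0.25 and 0.3 rad either way round; bystanders not moved 20 mm (x of handle_center in the frame of handle_cradle between -0.018 and 0.018 m and y of handle_center in the frame of handle_cradle between -0.01 and 0.01 m and z of handle_center in the frame of handle_cradle between 0.0125 and 0.0205 m and angle between the y axis of handle_center and the x axis of handle_cradle, either way round below 0.25 rad and linear speed of each of handle_blank, ferrule, wedge, dressing_stone below 0.02 m/s and angular speed of each of handle_blank, ferrule, wedge, dressing_stone below 0.2 rad/s and x of ferrule_center in the frame of ferrule_holder between -0.01 and 0.01 m and y of ferrule_center in the frame of ferrule_holder between -0.01 and 0.01 m and z of ferrule_center in the frame of ferrule_holder between 0.011 and 0.019 m and angle between each of ferrule_center, wedge_center, dressing_stone_center's own z axis and vertical below 0.15 rad and x of wedge_center in the frame of wedge_tray between -0.011 and 0.011 m and y of wedge_center in the frame of wedge_tray between -0.01 and 0.01 m and z of wedge_center in the frame of wedge_tray between 0.007 and 0.015 m and angle between the x axis of wedge_center and the x axis of wedge_tray, either way round below 0.25 rad and x of dressing_stone_center in the frame of stone_tray between -0.011 and 0.011 m and y of dressing_stone_center in the frame of stone_tray between -0.01 and 0.01 m and z of dressing_stone_center in the frame of stone_tray between 0.012 and 0.02 m and angle between the y axis of dressing_stone_center and the x axis of stone_tray, either way round below 0.3 rad); the robot touches nothing.
It fails at once if the tape roll is pushed about (distance of tape_roll from where it was at the start of the episode above 0.02 m).
It fails at once if the slim red stone is pushed about (distance of slim_stone from where it was at the start of the episode above 0.02 m).
It also fails if it takes over 115 s, if anything falls off the work surface, if the arm or the gripper's body presses on something with over 40 N, if the wrist force passes 120 N, or if a joint passes its speed limit or range.

## Working session

There is one attempt and no reset: what is moved stays moved. The work goes in short steps, Python scripts to look and compute and a tool call to move; the robot and the scene stay as the last step left them, time stands still between calls to the robot, and variables do not carry over. Pictures are saved under pics/ and viewed, and the job is handed in when it is done.

Besides the shell and the picture viewer there is one more tool, called after "Emit:" as name([rows], argument=value, ...), one row to a line, values as JSON. carry_out: Moves the arm, as the interface text tells. Its arguments: {"type":"object","properties":{"rows":{"type":"array","items":{"type":"array"}},"force":{"type":"number"}},"required":["rows"]}

```bash
ls; mkdir -p pics; cat > h.py <<'E'
import numpy as np, cv2
from scipy.spatial.transform import Rotation as R
from workcell import monitor, camera, bot
def snap(n,f):
    s=monitor.get_state(); c=camera(n); cv2.imwrite('pics/'+f,c['color'][:,:,::-1]); return s,c
def campose(s,c):
    if 'mount' in c:
        M=np.array(c['mount']); Rt=R.from_rotvec(s['ee_rot']).as_matrix()
        return Rt@M[:3,:3], Rt@M[:3,3]+np.array(s['eef_pos'])
    a=np.array(c['attitude']); 
    Rm=a if a.shape==(3,3) else R.from_rotvec(a).as_matrix()
    return Rm,np.array(c['xyz'])
def und(c,uv):
    K=np.array(c['mtx']); p=np.array(uv,float).reshape(-1,1,2)
    return cv2.undistortPoints(p,K,np.array([c['k1'],0,0,0.]),None).reshape(-1,2) if True else 0
def toworld(s,c,uv,z):
    Rm,t=campose(s,c); q=und(c,uv); z=np.broadcast_to(z,len(q))
    d=np.c_[q[:,0],-q[:,1],-np.ones(len(q))]@Rm.T
    return t+d*((z-t[2])/d[:,2])[:,None]
def topix(s,c,P):
    Rm,t=campose(s,c); p=(np.array(P,float)-t)@Rm; p=p*[1,-1,-1]
    return cv2.projectPoints(p,np.zeros(3),np.zeros(3),np.array(c['mtx']),np.array([c['k1'],0,0,0.]))[0].reshape(-1,2)
E
python3 - <<'E'
from h import *
import pickle
for n in ['scene','top','wrist']:
    s,c=snap(n,n+'0.png'); pickle.dump((s,c),open(n+'0.pkl','wb'))
    print(n,{k:v for k,v in c.items() if k!='color'})
print(s)
E
```

```text
pics
scene {'mtx': array([[518.29907271,   0.        , 311.82583741],
       [  0.        , 518.29907271, 199.38591228],
       [  0.        ,   0.        ,   1.        ]]), 'k1': 0.013334435111815823, 'xyz': array([0.17329998, 0.80820997, 0.97900422]), 'attitude': array([ 0.21717676, -0.98769674, -2.49452896])}
top {'mtx': array([[370.95133465,   0.        , 316.09974008],
       [  0.        , 370.95133465, 202.78031408],
       [  0.        ,   0.        ,   1.        ]]), 'k1': -0.08522924556311852, 'xyz': array([0.43852539, 0.04554441, 0.94835332]), 'attitude': array([ 0.06955272, -0.09342302, -1.57199499])}
wrist {'mtx': array([[289.50898346,   0.        , 316.74169271],
       [  0.        , 289.50898346, 204.32455763],
       [  0.        ,   0.        ,   1.        ]]), 'k1': -0.014946488481749953, 'mount': array([[ 7.47386368e-04,  9.64943137e-01,  2.62457966e-01,
         6.60956668e-02],
       [ 9.99999371e-01, -5.01684085e-04, -1.00316743e-03,
         2.43915696e-04],
       [-8.36328542e-04,  2.62458551e-01, -9.64942905e-01,
        -1.19807565e-01],
       [ 0.00000000e+00,  0.00000000e+00,  0.00000000e+00,
         1.00000000e+00]])}
{'t': 0.1, 'qpos': array([ 1.29800186e+00,  4.23774854e-01,  1.63064472e+00, -2.07226750e-06,
        1.08860599e+00, -1.89805996e-02]), 'qd': array([ 0.00050693, -0.00052967, -0.00321973, -0.00026788, -0.00079297,
       -0.00060459]), 'tau': array([ 8.75067076e-05, -5.58429945e+01, -2.82447588e+01, -5.78737740e-05,
        2.99310777e-03,  6.77741426e-06]), 'eef_pos': array([0.15676928, 0.60451907, 0.25260465]), 'ee_rot': array([-3.97592840e-01, -3.11612292e+00,  2.22716717e-03]), 'contact_force': array([ 0.53039436,  0.03137306, -0.10283427]), 'torque': array([-0.00165122, -0.01650865, -0.02862771]), 'gripper_width': 0.08537855482658008}
```

View pics/top0.png

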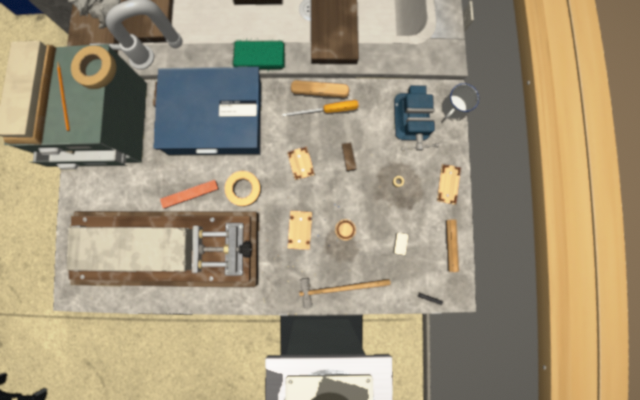

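View pics/scene0.png

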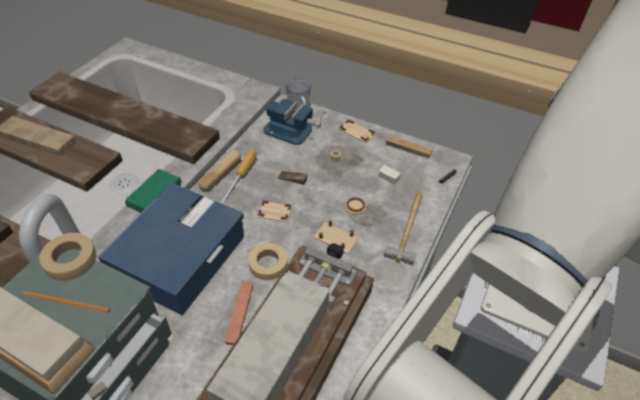

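View pics/wrist0.png

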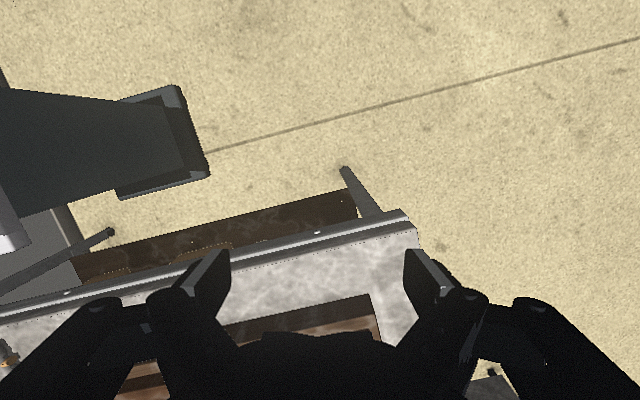

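```bash
python3 - <<'E'
import cv2
a=cv2.imread('pics/top0.png')
cv2.imwrite('pics/z1.png',cv2.resize(a[130:255,275:375],None,fx=6,fy=6,interpolation=cv2.INTER_CUBIC)[:600])
cv2.imwrite('pics/z2.png',cv2.resize(a[155:280,375:475],None,fx=6,fy=6,interpolation=cv2.INTER_CUBIC)[:750][:750])
E
python3 - <<'E'
import cv2
a=cv2.imread('pics/top0.png')
cv2.imwrite('pics/z1.png',cv2.resize(a[140:256,278:364],None,fx=5,fy=5,interpolation=cv2.INTER_CUBIC))
cv2.imwrite('pics/z2.png',cv2.resize(a[160:276,380:466],None,fx=5,fy=5,interpolation=cv2.INTER_CUBIC))
E
```

```text
(no output)
```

View pics/z1.png

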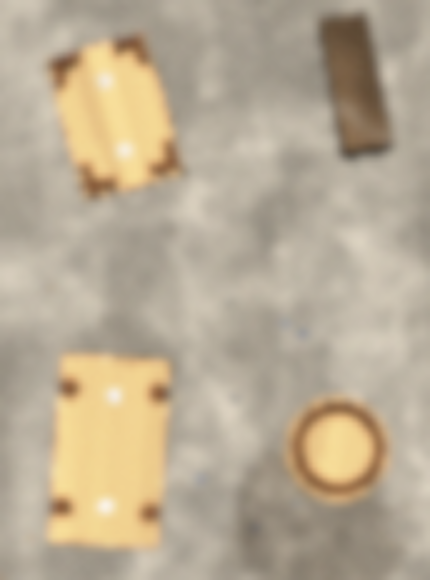

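View pics/z2.png

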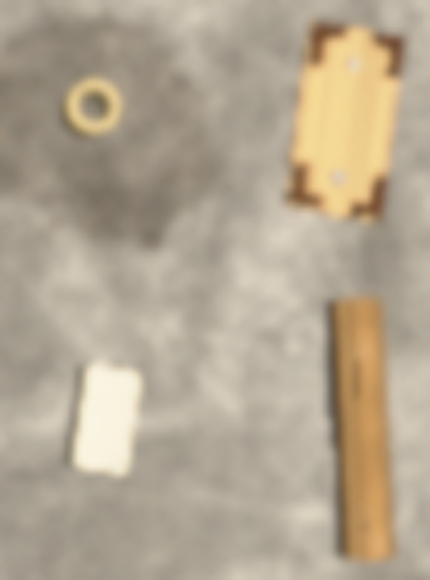

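```bash
cat > e.py <<'E'
from h import *
import pickle
s,c=pickle.load(open('top0.pkl','rb'))
def f(pts,o): return (np.array(pts,float)+.5)/5-.5+np.array(o)
A=(278,140);B=(380,160)
I={'short':([(47,62),(140,35),(183,175),(92,198)],A,.011),'shortstud':([(105,80),(124,149)],A,.004),
'cradle':([(62,352),(170,360),(158,548),(47,543)],A,.004),'fhold':([(337,448)],A,.006),
'wedge':([(320,17),(366,12),(390,148),(345,157)],A,.012),
'long':([(312,22),(406,40),(380,220),(285,200)],B,.011),'longstud':([(353,64),(339,177)],B,.004),
'ferr':([(94,105)],B,.022),'stone':([(88,362),(141,370),(130,474),(74,468)],B,.024),
'handle':([(336,298),(383,300),(394,558),(345,560)],B,.0125)}
for k,(p,o,z) in I.items():
    w=toworld(s,c,f(p,o),z)[:,:2]
    m=w.mean(0); out=''
    if len(w)==4:
        d=(w[0]+w[1]-w[2]-w[3])/2; e=(w[0]+w[3]-w[1]-w[2])/2
        out=f'L {np.linalg.norm(d):.4f} W {np.linalg.norm(e):.4f} ang {np.degrees(np.arctan2(d[1],d[0])):.1f} / {np.degrees(np.arctan2(e[1],e[0]))-90:.1f}'
    elif len(w)==2:
        d=w[0]-w[1]; out=f'ang {np.degrees(np.arctan2(d[1],d[0])):.1f}'
    print(k,m.round(4),out)
print(campose(s,c)[0].round(3))
s=monitor.get_state();print(R.from_rotvec(s['ee_rot']).as_matrix().round(3))
E
python3 e.py
```

```text
short [0.6389 0.0704] L 0.0758 W 0.0491 ang 17.4 / 15.4
shortstud [0.6418 0.0711] ang 15.2
cradle [0.4682 0.0736] L 0.0964 W 0.0557 ang -4.0 / -3.5
fhold [ 0.469  -0.0422] 
wedge [ 0.6566 -0.0533] L 0.0737 W 0.0239 ang 9.1 / 9.0
long [ 0.5855 -0.314 ] L 0.0959 W 0.0511 ang -11.0 / -11.2
longstud [ 0.5865 -0.3166] ang -9.7
ferr [ 0.5913 -0.1786] 
stone [ 0.4325 -0.1812] L 0.0528 W 0.0278 ang -8.2 / -7.7
handle [ 0.4261 -0.317 ] L 0.1323 W 0.0253 ang 0.3 / -0.7
[[-0.004  0.995 -0.104]
 [-1.    -0.002  0.015]
 [ 0.015  0.104  0.995]]
[[-0.968  0.251 -0.   ]
 [ 0.251  0.968 -0.001]
 [ 0.    -0.001 -1.   ]]
```

Emit:
carry_out([
  [[0,0,0],[-0.033,-0.034,-0.004],-1],
  [[0,0,0],[-0.033,-0.034,-0.004],-1],
  [[0,0,0],[-0.033,-0.034,-0.004],-1],
  [[0,0,0],[-0.033,-0.034,-0.004],-1],
  [[0,0,0],[-0.033,-0.034,-0.004],-1],
  [[0,0,0],[-0.033,-0.034,-0.004],-1],
  [[0,0,0],[-0.033,-0.034,-0.004],-1],
  [[0,0,0],[-0.033,-0.034,-0.004],-1],
  [[0,0,0],[-0.033,-0.034,-0.004],-1],
  [[0,0,0],[-0.033,-0.034,-0.004],-1],
  [[0,0,0],[-0.033,-0.034,-0.004],-1],
  [[0,0,0],[-0.033,-0.034,-0.004],-1],
], force=40)

```text
t: 1.35
eef_pos: [0.4383, 0.1087, 0.3016]
ee_rot: [0.398, 3.116, 0.0]
contact_force: [0.8, 1.1, 0.7]
gripper_width: 0.0853
```

Emit:
carry_out([
  [[0,0,0],[-0.033,-0.034,0],-1],
  [[0,0,0],[-0.033,-0.034,0],-1],
  [[0,0,0],[-0.033,-0.034,0],-1],
  [[0,0,0],[-0.033,-0.034,0],-1],
  [[0,0,0],[-0.01,-0.03,0],-1],
  [[0,0,-0.13],[0,0,0],-1],
  [[0,0,-0.123],[0,0,0],-1],
  [[0,0,0],[0,0,0],-1],
])

```text
t: 2.15
eef_pos: [0.5333, -0.0861, 0.3009]
ee_rot: [-0.001, -3.141, -0.0]
contact_force: [0.4, -0.5, -0.6]
gripper_width: 0.0857
```

```bash
python3 - <<'E'
from h import *
import pickle
s,c=snap('wrist','w1.png'); pickle.dump((s,c),open('w1.pkl','wb')); print(s['eef_pos'],R.from_rotvec(s['ee_rot']).as_matrix().round(3), s['qpos'].round(2))
E
```

```text
[ 0.5333138  -0.08609767  0.30094126] [[-1.     0.001 -0.001]
 [ 0.001  1.     0.   ]
 [ 0.001  0.    -1.   ]] [-0.18  0.24  1.77  0.    1.13 -1.75]
```

View pics/w1.png

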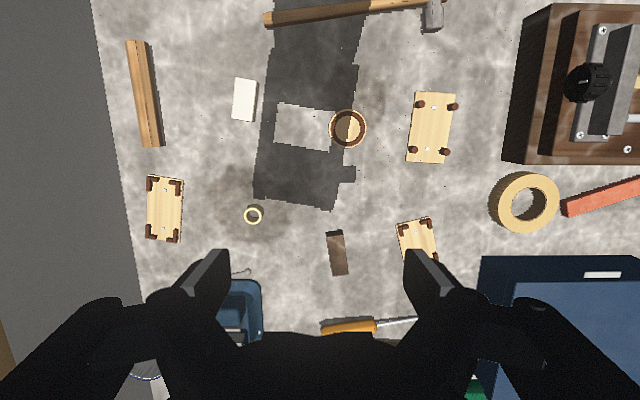

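```bash
python3 - <<'E'
import cv2
a=cv2.imread('pics/w1.png')
def z(n,x,y,w,h,f): cv2.imwrite('pics/'+n,cv2.resize(a[y:y+h,x:x+w],None,fx=f,fy=f,interpolation=cv2.INTER_CUBIC))
z('c1.png',115,30,160,140,5-1); z('c2.png',130,160,150,100,5); z('c3.png',310,80,160,100,5); z('c4.png',310,200,140,90,5)
E
```

```text
(no output)
```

View pics/c1.png

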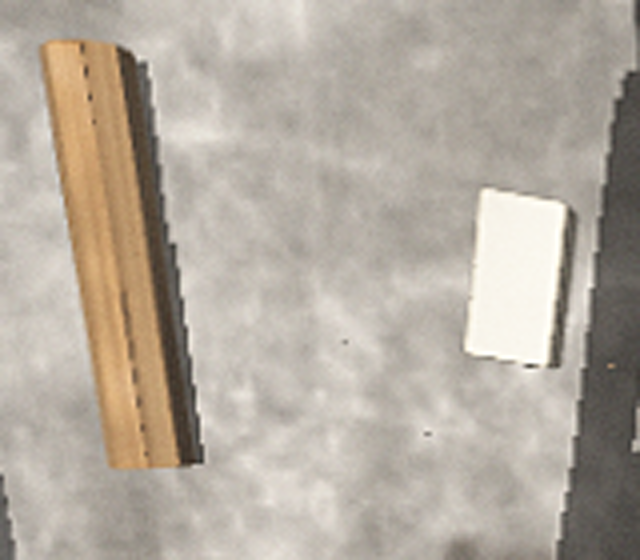

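View pics/c2.png

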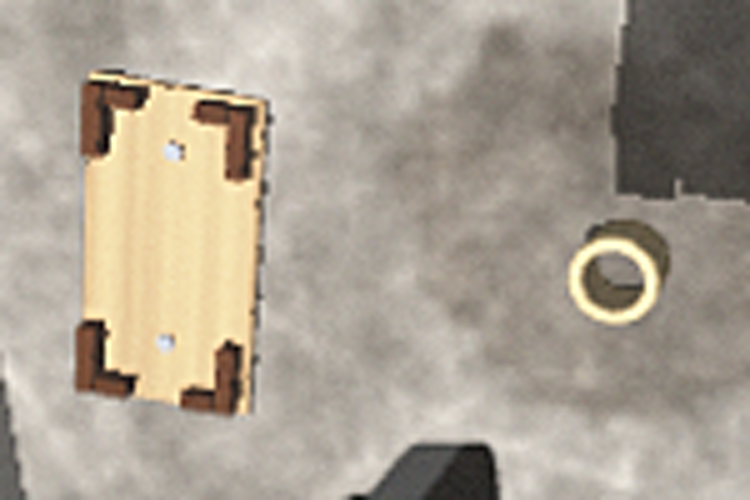

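View pics/c3.png

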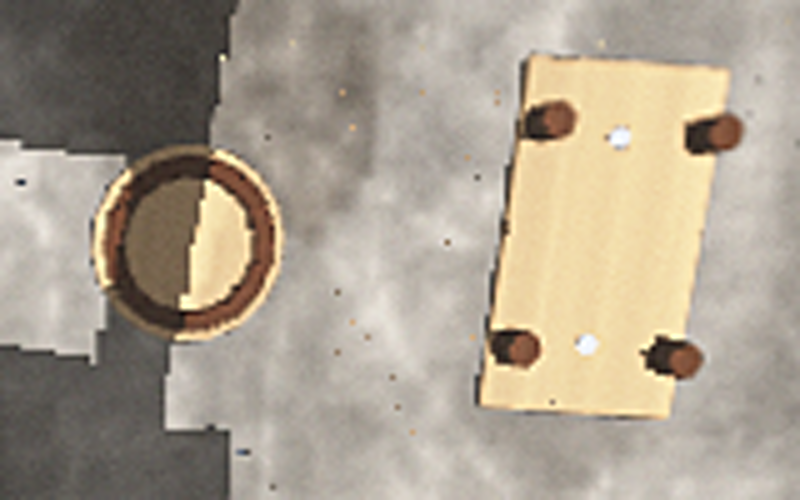

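View pics/c4.png

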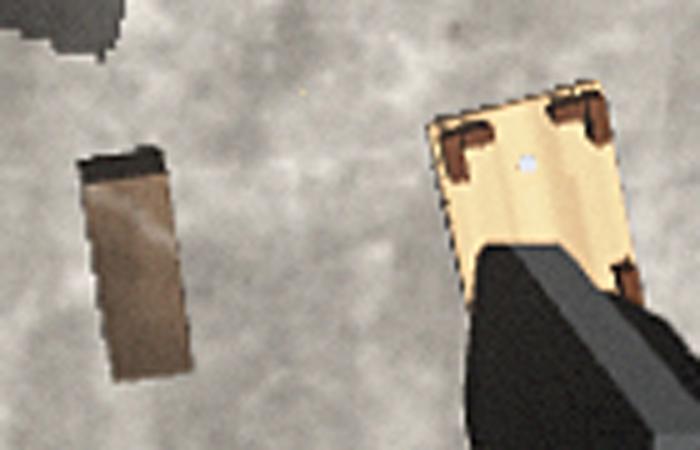

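```bash
cat > ov.py <<'E'
from h import *
import pickle,itertools,sys,json
def box(L,W,z0,z1): return [(sx*L/2,sy*W/2,z) for sx in(-1,1) for sy in(-1,1) for z in(z0,z1)]
def cyl(r,z0,z1,cx=0,cy=0): return [(cx+r*np.cos(a),cy+r*np.sin(a),z) for a in np.linspace(0,2*np.pi,48) for z in(z0,z1)]
h=.0125;q=h*np.tan(np.pi/8)
octo=[(x,y,h+z) for x in(-.066,.066) for y,z in[(h,q),(h,-q),(-h,q),(-h,-q),(q,h),(-q,h),(q,-h),(-q,-h)]]
wed=[(-.0375,s*.013,z) for s in(-1,1) for z in(0,.022)]+[(.0375,s*.013,z) for s in(-1,1) for z in(0,.007)]
cl=lambda L,W,c:[ [(sx*L/2,sy*W/2,.011),(sx*(L/2-c),sy*W/2,.011),(sx*(L/2-c),sy*(W/2-.006),.011),(sx*L/2,sy*(W/2-.006),.011)] for sx in(-1,1) for sy in(-1,1)]
M={'handle':[octo],'wedge':[wed],'stone':[box(.052,.028,0,.024)],'ferr':[cyl(.013,0,.022)],
'fhold':[cyl(.027,0,.004),cyl(.024,.01,.01),cyl(.018,.01,.01)],
'cradle':[box(.096,.056,0,.004)]+[cyl(.005,.02,.02,a,b) for a in(-.03,.03) for b in(-.0225,.0225)],
'long':[box(.101,.052,0,.004)]+cl(.097,.048,.022)[:0]+[box(.097,.048,.011,.011),box(.085,.036,.011,.011)],
'short':[box(.078,.054,0,.004)]+[box(.074,.050,.011,.011),box(.062,.038,.011,.011)]}
def draw(img,s,c,name,p,x0,y0,f,col=(0,0,255)):
    x,y,a=p; a=np.radians(a)
    for g in M[name]:
        g=np.array(g); P=np.c_[x+g[:,0]*np.cos(a)-g[:,1]*np.sin(a),y+g[:,0]*np.sin(a)+g[:,1]*np.cos(a),g[:,2]]
        uv=topix(s,c,P); uv=(uv-[x0,y0]+.5)*f-.5
        hull=cv2.convexHull(uv.astype(np.float32))
        cv2.polylines(img,[np.round(hull).astype(int)],True,col,1)
def crop(s,c,poses,names,out,f,size=(380,290)):
    tiles=[]
    for n in names:
        x,y,a=poses[n]; u=topix(s,c,[(x,y,.01)])[0]; w,hh=size
        x0=int(np.clip(u[0]-w/f/2,0,640-w/f)); y0=int(np.clip(u[1]-hh/f/2,0,400-hh/f))
        im=cv2.resize(c['color'][y0:y0+hh//f,x0:x0+w//f,::-1],None,fx=f,fy=f,interpolation=cv2.INTER_CUBIC)
        im=np.ascontiguousarray(im); im=cv2.copyMakeBorder(im,0,hh-im.shape[0],0,w-im.shape[1],cv2.BORDER_CONSTANT)
        draw(im,s,c,n,poses[n],x0,y0,f); tiles.append(im)
    cv2.imwrite('pics/'+out,np.vstack([np.hstack(tiles[:2]),np.hstack(tiles[2:4])]))
poses={'short':[.640,.0707,16],'cradle':[.4682,.0736,-3.8],'fhold':[.469,-.0422,0],'wedge':[.6566,-.0533,9],'long':[.586,-.315,-10.8],
'ferr':[.5913,-.1786,0],'stone':[.4325,-.1812,-8],'handle':[.4261,-.317,0]}
E
cat > a.py <<'E'
from ov import *
t=pickle.load(open('top0.pkl','rb'));w=pickle.load(open('w1.pkl','rb'))
crop(*w,poses,['handle','wedge','stone','ferr'],'o1.png',7-2)
crop(*w,poses,['fhold','cradle','long','short'],'o2.png',5)
crop(*t,poses,['handle','wedge','stone','ferr'],'o3.png',5)
crop(*t,poses,['fhold','cradle','long','short'],'o4.png',5)
E
python3 a.py
```

```text
(no output)
```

View pics/o1.png

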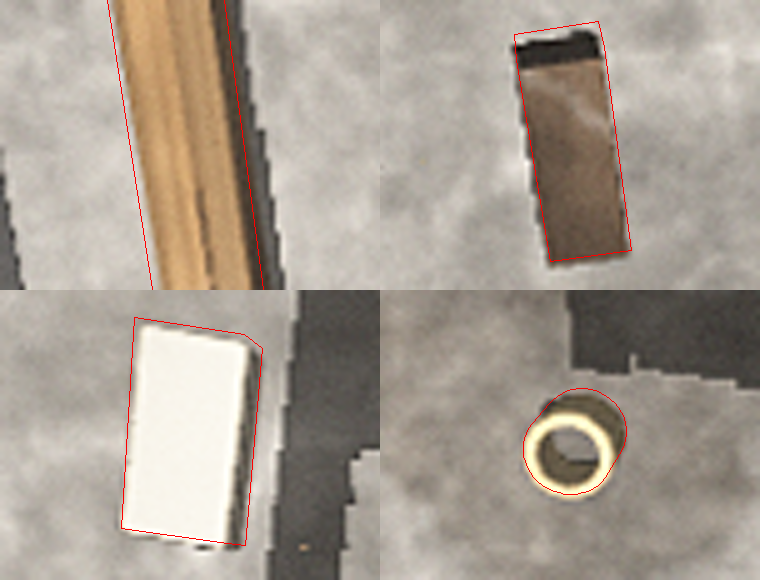

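View pics/o2.png

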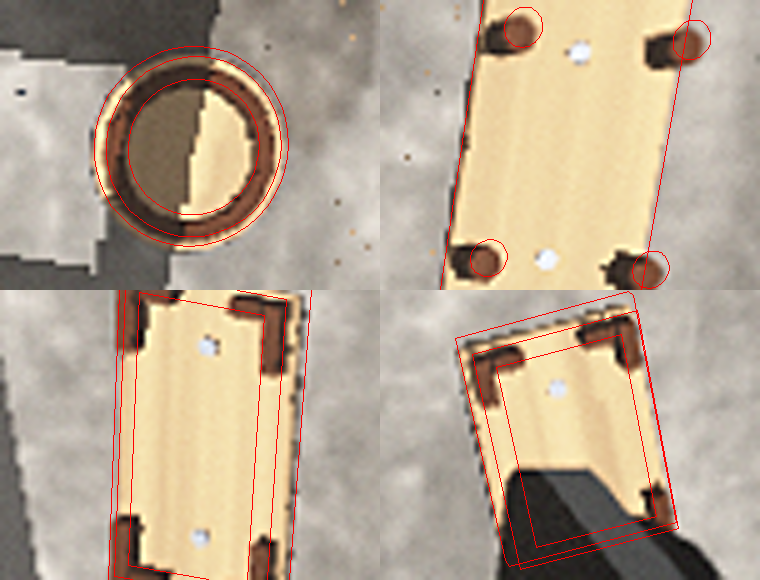

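View pics/o3.png

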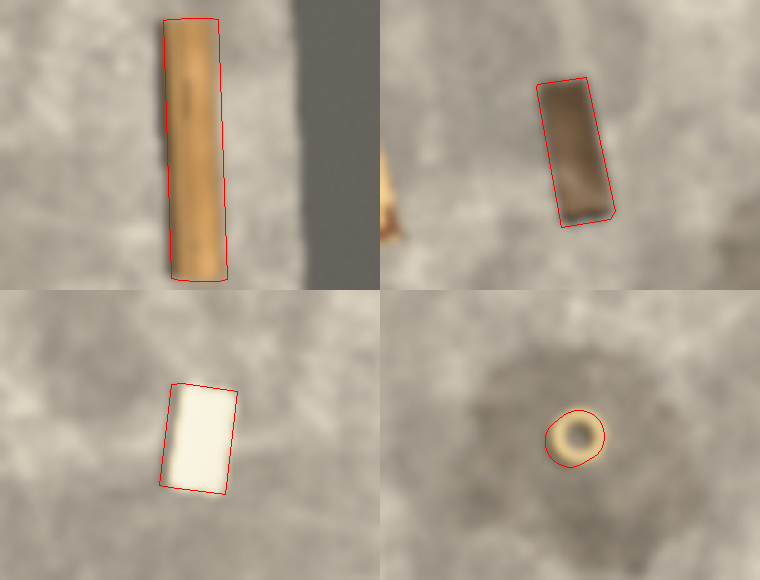

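View pics/o4.png

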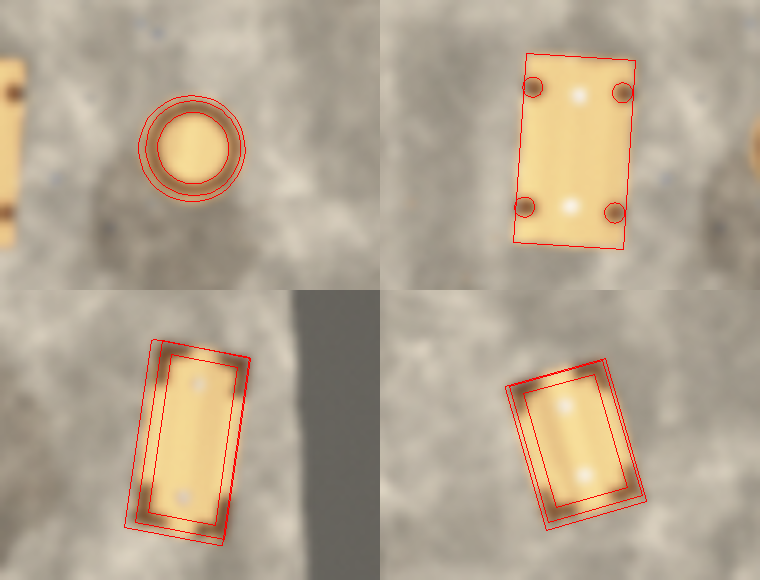

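```bash
cat > go.py <<'E'
import sys
from h import *
from math import ceil
def go(x,y,z,phi):
    s=monitor.get_state(); p=np.array(s['eef_pos']); Rm=R.from_rotvec(s['ee_rot']).as_matrix()
    a=np.radians(phi); T=np.array([[-np.cos(a),-np.sin(a),0],[-np.sin(a),np.cos(a),0],[0,0,-1]])
    rv=R.from_matrix(Rm.T@T).as_rotvec(); d=T.T@(np.array([x,y,z])-p)
    print('t',round(s['t'],2),'pos',p.round(4),'w',round(float(s['gripper_width']),4),'F',s['contact_force'].round(1),'q6',s['qpos'][5].round(2))
    print('rot',rv.round(4),'n',ceil(np.abs(rv).max()/.14),' shift(new axes)',d.round(4),'n',ceil(np.linalg.norm(d[:2])/.048))
if __name__=='__main__': go(*map(float,sys.argv[1:5]))
E
python3 go.py .6517 -.0544 .10 9; python3 go.py .6517 -.0544 .023 9
```

```text
t 2.2 pos [ 0.5333 -0.0858  0.3011] w 0.0853 F [ 0.3 -0.1 -0.4] q6 -1.75
rot [ 0.0002 -0.0005 -0.1608] n 2  shift(new axes) [-0.1218  0.0125  0.2011] n 3
t 2.2 pos [ 0.5333 -0.0858  0.3011] w 0.0853 F [ 0.3 -0.1 -0.4] q6 -1.75
rot [ 0.0002 -0.0005 -0.1608] n 2  shift(new axes) [-0.1218  0.0125  0.2781] n 3
```

Emit:
carry_out([
  [[0,0,-0.08],[0,0,0],-0.3],
  [[0,0,-0.081],[0,0,0],-0.3],
  [[0,0,0],[-0.0203,0.0021,0.0368],-0.3],
  [[0,0,0],[-0.0203,0.0021,0.0368],-0.3],
  [[0,0,0],[-0.0203,0.0021,0.0368],-0.3],
  [[0,0,0],[-0.0203,0.0021,0.0368],-0.3],
  [[0,0,0],[-0.0203,0.0021,0.0368],-0.3],
  [[0,0,0],[-0.0203,0.0021,0.0368],-0.3],
  [[0,0,0],[0,0,0],-0.3],
])

```text
t: 3.1
eef_pos: [0.65, -0.0524, 0.0745]
ee_rot: [0.248, -3.124, -0.002]
contact_force: [-0.0, 0.9, -0.9]
gripper_width: 0.0552
```

```bash
python3 - <<'E'
from h import *
import pickle
s,c=snap('wrist','w2.png'); pickle.dump((s,c),open('w2.pkl','wb'))
from ov import *
poses['wedge']=[.6576,-.0535,9]
im=c['color'][:,:,::-1].copy(); draw(im,s,c,'wedge',poses['wedge'],0,0,1); draw(im,s,c,'short',[.6412,.0708,16],0,0,1); cv2.imwrite('pics/w2o.png',im)
E
python3 go.py .6517 -.0544 .023 9
```

```text
t 3.15 pos [ 0.6502 -0.053   0.0774] w 0.0554 F [-0.3  0.4  1. ] q6 -1.83
rot [ 0.0015 -0.0057  0.0019] n 1  shift(new axes) [-0.0012 -0.0017  0.0544] n 1
```

View pics/w2o.png

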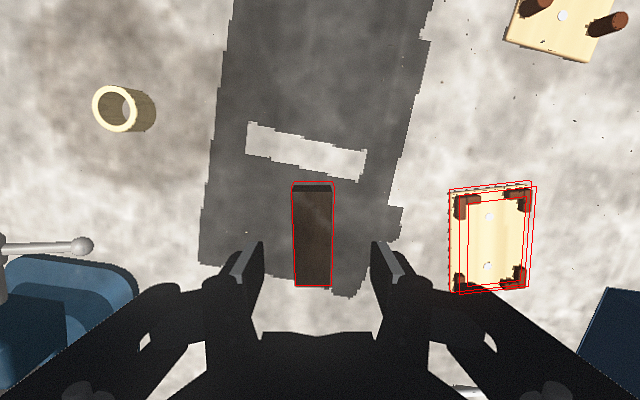

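Emit:
carry_out([
  [[0,0,0],[-0.001,-0.001,0.025],-0.3],
  [[0,0,0],[0,0,0.02],-0.3],
  [[0,0,0],[0,0,0.009],-0.3],
  [[0,0,0],[0,0,0],-0.3],
  [[0,0,0],[0,0,0],1],
  [[0,0,0],[0,0,0],1],
  [[0,0,0],[0,0,0],1],
  [[0,0,0],[0,0,0],1],
  [[0,0,0],[0,0,0],1],
], force=40)

```text
t: 4.05
eef_pos: [0.654, -0.0548, 0.0285]
ee_rot: [-0.251, 3.129, -0.001]
contact_force: [-1.3, 0.7, 6.4]
gripper_width: 0.0248
```

```bash
python3 - <<'E'
from h import *
import pickle
s,c=snap('wrist','w3.png'); pickle.dump((s,c),open('w3.pkl','wb'))
E
python3 go.py .5803 -.3149 .15 -10.8
```

```text
t 4.1 pos [ 0.6539 -0.0548  0.0285] w 0.0244 F [-1.3  0.3  6.3] q6 -1.83
rot [-2.000e-04  2.400e-03  3.485e-01] n 3  shift(new axes) [ 0.0236 -0.2692 -0.1215] n 6
```

View pics/w3.png

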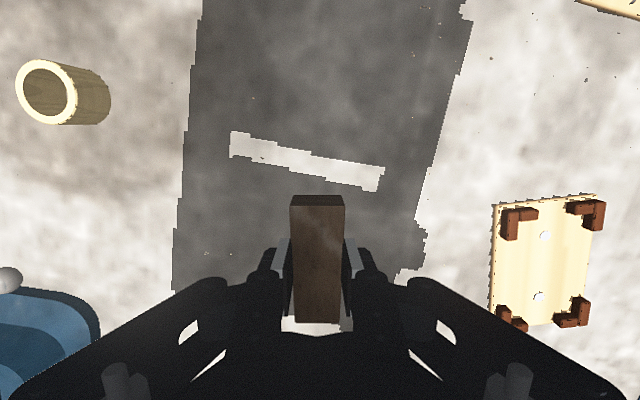

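```bash
python3 go.py .5826 -.3153 .12 -10.8
```

```text
t 4.1 pos [ 0.6539 -0.0548  0.0285] w 0.0244 F [-1.3  0.3  6.3] q6 -1.83
rot [-2.000e-04  2.400e-03  3.485e-01] n 3  shift(new axes) [ 0.0213 -0.2692 -0.0915] n 6
```

Emit:
carry_out([
  [[0,0,0],[0,0,-0.02],1],
  [[0,0,0],[0,0,-0.036],1],
  [[0,0,0],[0,0,-0.036],1],
  [[0,0,0.116],[0,0,0],1],
  [[0,0,0.116],[0,0,0],1],
  [[0,0,0.116],[0,0,0],1],
  [[0,0,0],[0.004,-0.045,0],1],
  [[0,0,0],[0.004,-0.045,0],1],
  [[0,0,0],[0.004,-0.045,0],1],
  [[0,0,0],[0.004,-0.045,0],1],
  [[0,0,0],[0.003,-0.045,0],1],
  [[0,0,0],[0.002,-0.044,0],1],
])

```text
t: 5.3
eef_pos: [0.5815, -0.3169, 0.1195]
ee_rot: [0.295, 3.127, -0.001]
contact_force: [1.2, 0.1, -0.5]
gripper_width: 0.0245
```

Emit:
carry_out([
  [[0,0,0],[0,0,0],1],
])

```text
t: 5.4
eef_pos: [0.5811, -0.3204, 0.1197]
ee_rot: [0.302, 3.125, -0.003]
contact_force: [1.3, -0.1, 0.0]
gripper_width: 0.0246
```

```bash
python3 go.py .5826 -.3153 .0335 -10.8; cat > look.py <<'E'
import sys
from ov import *
exec(open('poses.py').read())
n=sys.argv[1]
s,c=snap('wrist',n+'.png'); pickle.dump((s,c),open(n+'.pkl','wb'))
im=c['color'][:,:,::-1].copy()
for k in sys.argv[2:]: draw(im,s,c,k,poses[k],0,0,1)
cv2.imwrite('pics/'+n+'o.png',im)
E
cat > poses.py <<'E'
poses={'short':[.6412,.0705,16],'cradle':[.4690,.0732,-3.8],'fhold':[.470,-.0430,0],'wedge':[.6576,-.0535,9],'long':[.5862,-.316,-10.8],
'ferr':[.592,-.179,0],'stone':[.433,-.181,-8],'handle':[.4265,-.315,0]}
E
python3 look.py w4 long ferr handle
```

```text
t 5.4 pos [ 0.5811 -0.3204  0.1197] w 0.0246 F [ 1.3 -0.1  0. ] q6 -1.9
rot [-0.0019  0.0025 -0.0044] n 1  shift(new axes) [-0.0006  0.0053  0.0862] n 1
```

View pics/w4o.png

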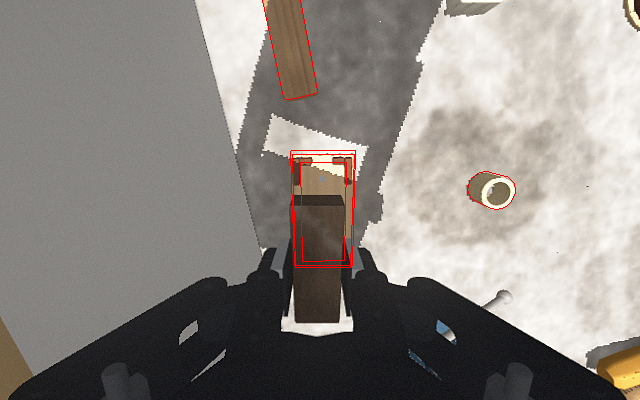

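Emit:
carry_out([
  [[0,0,-0.004],[-0.002,0.005,0.03],1],
  [[0,0,0],[0,0,0.03],1],
  [[0,0,0],[0,0,0.02],1],
  [[0,0,0],[0,0,0],1],
  [[0,0,0],[0,0,0],1],
])

```text
t: 5.95
eef_pos: [0.5853, -0.3092, 0.0386]
ee_rot: [-0.287, -3.128, -0.001]
contact_force: [0.3, 0.7, -0.1]
gripper_width: 0.0246
```

```bash
python3 go.py .5836 -.3153 .0335 -10.8;python3 look.py w5 long
```

```text
t 5.95 pos [ 0.5853 -0.3092  0.0386] w 0.0246 F [ 0.3  0.7 -0.1] q6 -1.89
rot [ 0.0004 -0.0005  0.0057] n 1  shift(new axes) [ 0.0005 -0.0063  0.0051] n 1
```

View pics/w5o.png

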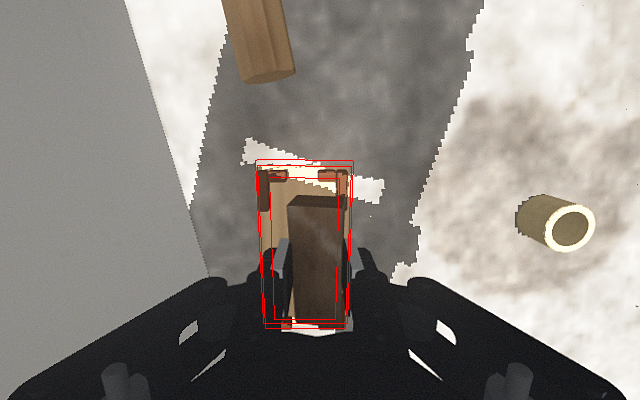

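Emit:
carry_out([
  [[0,0,0],[0,-0.006,0.002],1],
  [[0,0,0],[0,0,0.003],1],
  [[0,0,0],[0,0,0],1],
  [[0,0,0],[0,0,0],1],
])

```text
t: 6.4
eef_pos: [0.5838, -0.3164, 0.0336]
ee_rot: [-0.289, -3.128, -0.0]
contact_force: [-0.7, -0.3, 0.1]
gripper_width: 0.0246
```

```bash
python3 go.py .5845 -.3153 .0335 -10.8;python3 look.py w6 long
```

```text
t 6.4 pos [ 0.5838 -0.3164  0.0336] w 0.0246 F [-0.7 -0.3  0.1] q6 -1.9
rot [ 0.0001 -0.0001  0.0045] n 1  shift(new axes) [-0.0005  0.0012  0.0001] n 1
```

View pics/w6.png

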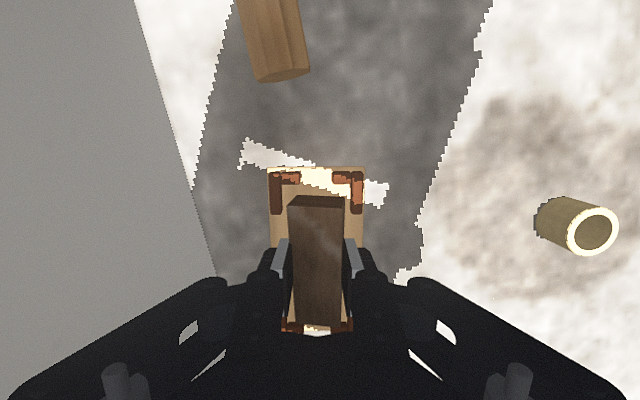

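```bash
python3 - <<'E'
from ov import *
s,c=pickle.load(open('w6.pkl','rb')); im=c['color'][:,:,::-1].copy()
M['wt']=[[(x,y,z+.005) for x,y,z in M['wedge'][0]]]
p=s['eef_pos']; a=np.radians(-10.8)
o=.004
draw(im,s,c,'wt',[p[0]+o*np.cos(a),p[1]+o*np.sin(a),-10.6],0,0,1,(0,255,0))
draw(im,s,c,'long',[.588,-.316,-10.8],0,0,1)
cv2.imwrite('pics/w6q.png',cv2.resize(im[140:350,230:400],None,fx=3.5,fy=2.8))
E
```

```text
(no output)
```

View pics/w6q.png

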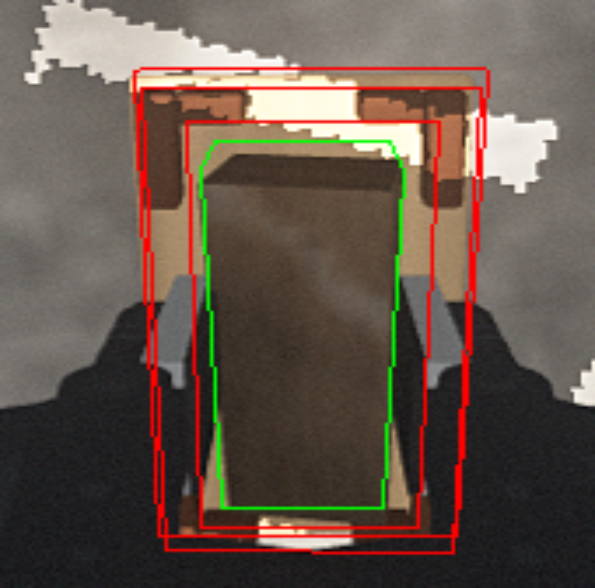

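Emit:
carry_out([
  [[0,0,0.004],[0,0.001,0.0005],1],
  [[0,0,0],[0,0,0],0],
  [[0,0,0],[0,0,0],-0.1],
  [[0,0,0],[0,0,0],-0.1],
  [[0,0,0],[0,0,-0.02],-0.2],
  [[0,0,0],[0,0,-0.03],-0.3],
  [[0,0,0],[0,0,-0.03],-0.3],
  [[0,0,0],[0,0,0],-0.3],
  [[0,0,0],[0,0,0],-0.3],
])

```text
t: 7.35
eef_pos: [0.5844, -0.3156, 0.1138]
ee_rot: [0.294, 3.126, -0.001]
contact_force: [-0.3, -0.3, -0.1]
gripper_width: 0.0554
```

```bash
python3 look.py w7 ferr; python3 go.py .4265 -.315 .08 0;  python3 go.py .4265 -.315 .030 0;
```

```text
t 7.4 pos [ 0.5837 -0.3152  0.1127] w 0.0554 F [-0.8 -0.1 -0.5] q6 -1.9
rot [ 0.0002 -0.0004 -0.1878] n 2  shift(new axes) [0.1572 0.0002 0.0327] n 4
t 7.4 pos [ 0.5837 -0.3152  0.1127] w 0.0554 F [-0.8 -0.1 -0.5] q6 -1.9
rot [ 0.0002 -0.0004 -0.1878] n 2  shift(new axes) [0.1572 0.0002 0.0827] n 4
```

View pics/w7o.png

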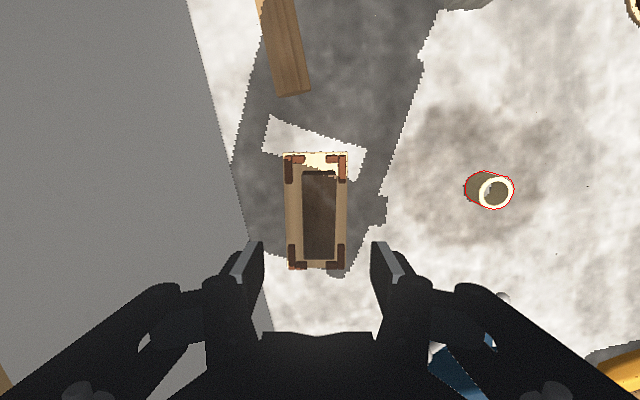

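Emit:
carry_out([
  [[0,0,-0.094],[0,0,0],-0.3],
  [[0,0,-0.094],[0,0,0],-0.3],
  [[0,0,0],[0.039,0,0],-0.3],
  [[0,0,0],[0.039,0,0.008],-0.3],
  [[0,0,0],[0.039,0,0.012],-0.3],
  [[0,0,0],[0.039,0,0.012],-0.3],
  [[0,0,0],[0,0,0],-0.3],
  [[0,0,0],[0,0,0],-0.3],
])

```text
t: 8.2
eef_pos: [0.4269, -0.3151, 0.0799]
ee_rot: [-0.002, -3.14, -0.003]
contact_force: [0.4, 0.5, 0.3]
gripper_width: 0.0554
```

```bash
python3 look.py w8 handle; python3 go.py .4265 -.315 .032 0
```

```text
t 8.25 pos [ 0.4284 -0.3157  0.0805] w 0.0553 F [ 1.4  0.3 -0.5] q6 -2.23
rot [ 0.0002 -0.0002 -0.0003] n 1  shift(new axes) [0.0019 0.0007 0.0485] n 1
```

View pics/w8o.png

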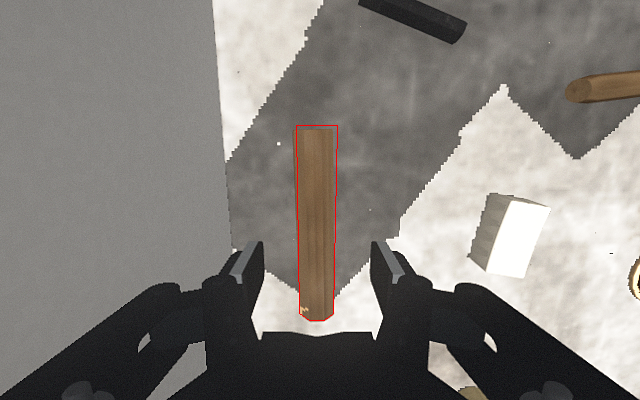

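Emit:
carry_out([
  [[0,0,0],[0.001,0,0.025],-0.3],
  [[0,0,0],[0,0,0.02],-0.3],
  [[0,0,0],[0,0,0.004],-0.3],
  [[0,0,0],[0,0,0],-0.3],
  [[0,0,0],[0,0,0],1],
  [[0,0,0],[0,0,0],1],
  [[0,0,0],[0,0,0],1],
  [[0,0,0],[0,0,0],1],
  [[0,0,0],[0,0,0],1],
])

```text
t: 9.15
eef_pos: [0.4279, -0.3159, 0.0331]
ee_rot: [-0.0, 3.14, -0.002]
contact_force: [0.9, 1.0, 6.9]
gripper_width: 0.0235
```

```bash
python3 look.py w9; python3 go.py .469 .0732 .131 -3.8
```

```text
t 9.2 pos [ 0.4279 -0.3159  0.0332] w 0.0237 F [0.2 2.  6.3] q6 -2.23
rot [-0.0012  0.002   0.0665] n 1  shift(new axes) [-0.0152  0.391  -0.0978] n 9
```

View pics/w9o.png

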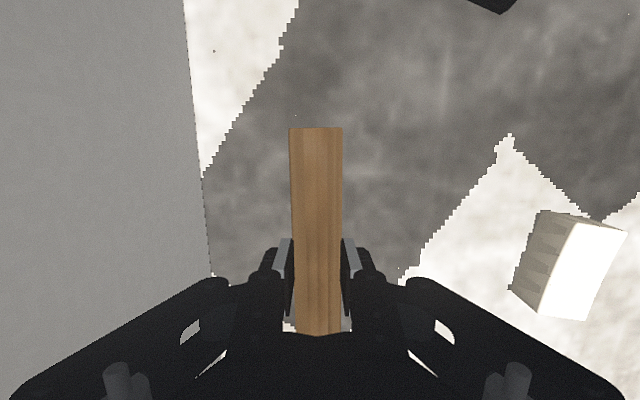

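Emit:
carry_out([
  [[0,0,0],[0,0,-0.022],1],
  [[0,0,0],[0,0,-0.036],1],
  [[0,0,0.066],[0,0,-0.036],1],
  [[0,0,0],[-0.002,0.043,0],1],
  [[0,0,0],[-0.002,0.043,0],1],
  [[0,0,0],[-0.002,0.043,0],1],
  [[0,0,0],[-0.002,0.043,0],1],
  [[0,0,0],[-0.002,0.043,0],1],
  [[0,0,0],[-0.002,0.043,0],1],
  [[0,0,0],[-0.002,0.043,0],1],
  [[0,0,0],[-0.001,0.043,0],1],
  [[0,0,0],[0,0.043,0],1],
])

```text
t: 10.4
eef_pos: [0.4676, 0.0715, 0.1265]
ee_rot: [0.104, 3.139, 0.0]
contact_force: [0.2, -0.3, -0.7]
gripper_width: 0.0233
```

Emit:
carry_out([
  [[0,0,0],[0,0,0],1],
  [[0,0,0],[0,0,0],1],
  [[0,0,0],[0,0,0],1],
])

```text
t: 10.7
eef_pos: [0.4673, 0.069, 0.1261]
ee_rot: [-0.104, -3.14, 0.0]
contact_force: [0.2, -0.6, -0.7]
gripper_width: 0.0238
```

```bash
python3 look.py w10 cradle fhold; python3 go.py .469 .0732 .038 -3.8
```

```text
t 10.75 pos [0.4673 0.0687 0.1261] w 0.0235 F [-0.4  0.4 -0.6] q6 -1.38
rot [-0.0002 -0.0002 -0.0008] n 1  shift(new axes) [-0.0014  0.0046  0.0881] n 1
```

View pics/w10o.png

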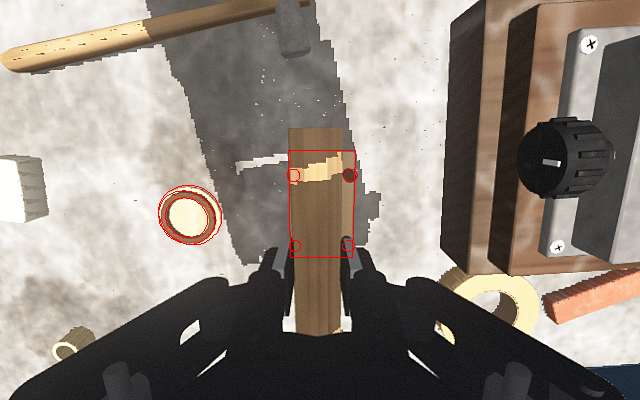

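Emit:
carry_out([
  [[0,0,0],[-0.002,0.0045,0.025],1],
  [[0,0,0],[0,0,0.025],1],
  [[0,0,0],[0,0,0.015],1],
  [[0,0,0],[0,0,0],1],
  [[0,0,0],[0,0,0],1],
])

```text
t: 11.25
eef_pos: [0.4697, 0.0731, 0.0611]
ee_rot: [-0.106, -3.139, 0.0]
contact_force: [-0.5, -0.1, -0.0]
gripper_width: 0.023
```

```bash
python3 look.py w11 cradle; python3 go.py .470 .0732 .038 -3.8
```

```text
t 11.3 pos [0.4702 0.0734 0.0616] w 0.0234 F [-0.2  1.2 -2. ] q6 -1.37
rot [ 0.0001  0.0006 -0.0009] n 1  shift(new axes) [ 0.0001 -0.0002  0.0236] n 1
```

View pics/w11.png

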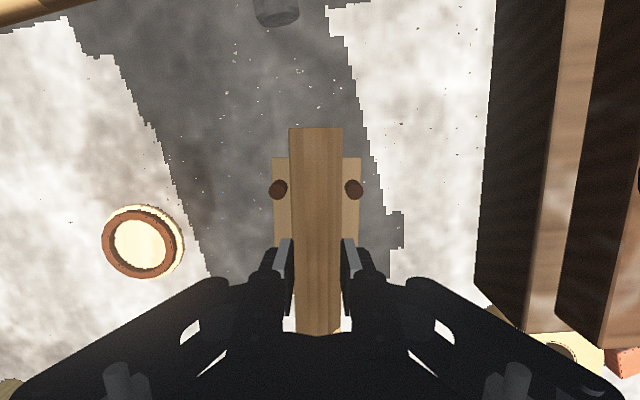

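Emit:
carry_out([
  [[0,0,0],[0,0,0.014],1],
  [[0,0,0],[0,0,0.009],1],
  [[0,0,0],[0,0,0],1],
  [[0,0,0],[0,0,0.001],1],
  [[0,0,0],[0,0,0],0.1],
  [[0,0,0],[0,0,0],0],
  [[0,0,0],[0,0,0],0],
  [[0,0,0],[0,0,-0.02],0],
  [[0,0,0],[0,0,-0.036],-0.3],
  [[0,0,0],[0,0,-0.036],-0.3],
  [[0,0,0],[0,0,0],-0.3],
  [[0,0,0],[0,0,0],-0.3],
])

```text
t: 12.5
eef_pos: [0.4703, 0.0742, 0.1298]
ee_rot: [0.103, 3.138, 0.001]
contact_force: [-0.6, -0.1, 0.1]
gripper_width: 0.055
```

```bash
python3 look.py w12 cradle; python3 go.py .433 -.181 .13 -8
```

```text
t 12.55 pos [0.4695 0.0741 0.1289] w 0.0555 F [-0.3 -0.1  0.3] q6 -1.37
rot [0.     0.0001 0.0739] n 1  shift(new axes) [ 0.0006 -0.2577 -0.0011] n 6
```

View pics/w12.png

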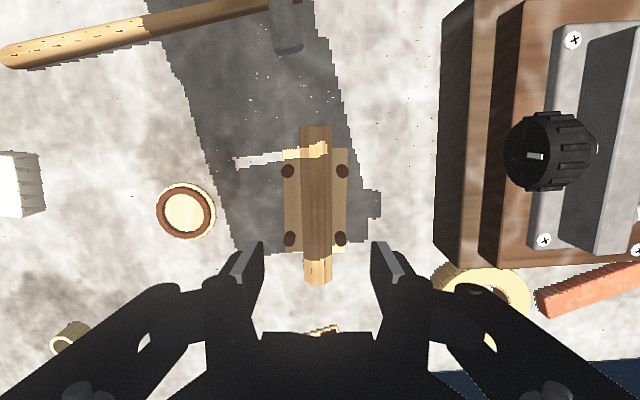

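Emit:
carry_out([
  [[0,0,0.074],[0,0,0],-0.3],
  [[0,0,0],[0,-0.043,0],-0.3],
  [[0,0,0],[0,-0.043,0],-0.3],
  [[0,0,0],[0,-0.043,0],-0.3],
  [[0,0,0],[0,-0.043,0],-0.3],
  [[0,0,0],[0,-0.043,0.015],-0.3],
  [[0,0,0],[0,-0.043,0.02],-0.3],
  [[0,0,0],[0,0,0.015],-0.3],
  [[0,0,0],[0,0,0],-0.3],
  [[0,0,0],[0,0,0],-0.3],
  [[0,0,0],[0,0,0],-0.3],
])

```text
t: 13.65
eef_pos: [0.4339, -0.1806, 0.0791]
ee_rot: [-0.217, -3.134, -0.0]
contact_force: [-0.4, -0.2, 0.4]
gripper_width: 0.0552
```

```bash
python3 look.py w13 stone; python3 go.py .433 -.181 .032 -8
```

```text
t 13.7 pos [ 0.4341 -0.1806  0.0794] w 0.0555 F [-0.   0.7  1. ] q6 -1.85
rot [-0.0001  0.0003  0.0013] n 1  shift(new axes) [ 0.0011 -0.0005  0.0474] n 1
```

View pics/w13o.png

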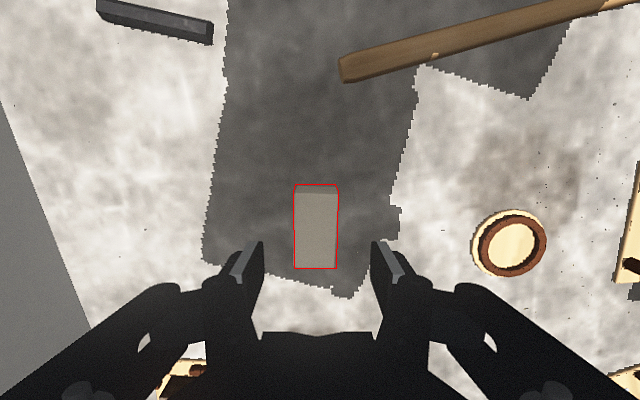

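Overlay of the stone pose matches it exactly; it is centred between the pads. Grasping.

Emit:
carry_out([
  [[0,0,0],[0.001,0,0.025],-0.3],
  [[0,0,0],[0,0,0.018],-0.3],
  [[0,0,0],[0,0,0.005],-0.3],
  [[0,0,0],[0,0,0],-0.3],
  [[0,0,0],[0,0,0],1],
  [[0,0,0],[0,0,0],1],
  [[0,0,0],[0,0,0],1],
  [[0,0,0],[0,0,0],1],
  [[0,0,0],[0,0,0],1],
])

```text
t: 14.6
eef_pos: [0.4335, -0.1814, 0.0321]
ee_rot: [0.219, 3.132, -0.001]
contact_force: [0.3, 2.0, 6.2]
gripper_width: 0.0267
```

```bash
python3 look.py w14 stone; python3 go.py .642 .0705 .131 16
```

```text
t 14.65 pos [ 0.4335 -0.1814  0.0321] w 0.0271 F [-0.4  1.9  5.7] q6 -1.85
rot [-0.0007  0.0017 -0.4191] n 3  shift(new axes) [-0.2699  0.1847 -0.0989] n 7
```

View pics/w14o.png

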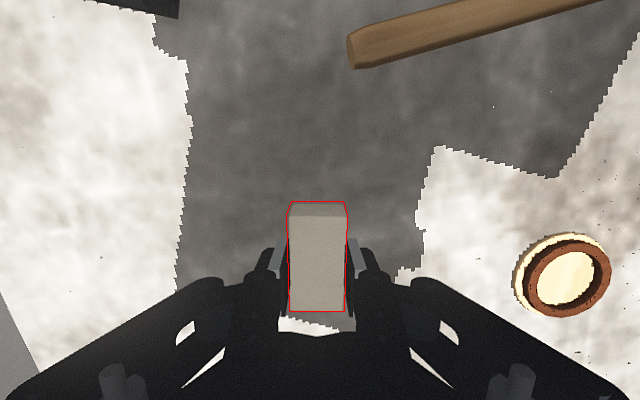

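Emit:
carry_out([
  [[0,0,0],[0,0,-0.022],1],
  [[0,0,0],[0,0,-0.038],1],
  [[0,0,-0.14],[0,0,-0.038],1],
  [[0,0,-0.14],[0,0,0],1],
  [[0,0,-0.139],[0,0,0],1],
  [[0,0,0],[-0.0386,0.0264,0],1],
  [[0,0,0],[-0.0386,0.0264,0],1],
  [[0,0,0],[-0.0386,0.0264,0],1],
  [[0,0,0],[-0.0386,0.0264,0],1],
  [[0,0,0],[-0.0386,0.0264,0],1],
  [[0,0,0],[-0.0386,0.0264,0],1],
  [[0,0,0],[-0.0386,0.0264,0],1],
])

```text
t: 15.85
eef_pos: [0.6426, 0.0726, 0.1297]
ee_rot: [-0.437, 3.11, -0.0]
contact_force: [0.8, -1.2, -1.2]
gripper_width: 0.027
```

Emit:
carry_out([
  [[0,0,0],[0,0,0],1],
  [[0,0,0],[0,0,0],1],
  [[0,0,0],[0,0,0],1],
])

```text
t: 16.15
eef_pos: [0.6406, 0.0703, 0.129]
ee_rot: [0.437, -3.11, 0.0]
contact_force: [-1.2, -0.6, -0.9]
gripper_width: 0.0272
```

```bash
python3 look.py w15 short; python3 go.py .642 .0705 .060 16
```

```text
t 16.2 pos [0.6406 0.0699 0.1291] w 0.0272 F [-0.  -1.  -1.3] q6 -1.76
rot [ 0.     -0.0011 -0.0009] n 1  shift(new axes) [-0.0015  0.0002  0.0691] n 1
```

View pics/w15o.png

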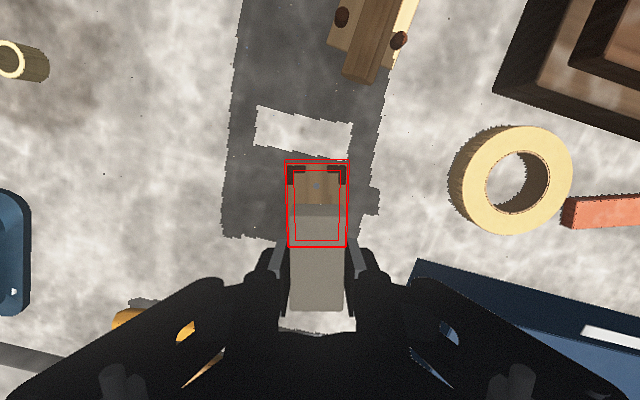

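Emit:
carry_out([
  [[0,0,0],[-0.002,0,0.03],1],
  [[0,0,0],[0,0,0.025],1],
  [[0,0,0],[0,0,0.014],1],
  [[0,0,0],[0,0,0],1],
  [[0,0,0],[0,0,0],1],
  [[0,0,0],[0,0,0],1],
])

```text
t: 16.8
eef_pos: [0.6444, 0.0712, 0.0614]
ee_rot: [-0.436, 3.109, -0.0]
contact_force: [-0.7, 0.5, -1.4]
gripper_width: 0.0267
```

```bash
sed -i "s/.6412,.0705/.6430,.0705/" poses.py; python3 look.py w16 short; python3 go.py .643 .0705 .037 16
```

```text
t 16.85 pos [0.6445 0.0713 0.0614] w 0.027 F [-0.8  0.8 -1.2] q6 -1.76
rot [-0.0004  0.0022 -0.0003] n 1  shift(new axes) [ 0.0016 -0.0004  0.0244] n 1
```

View pics/w16o.png

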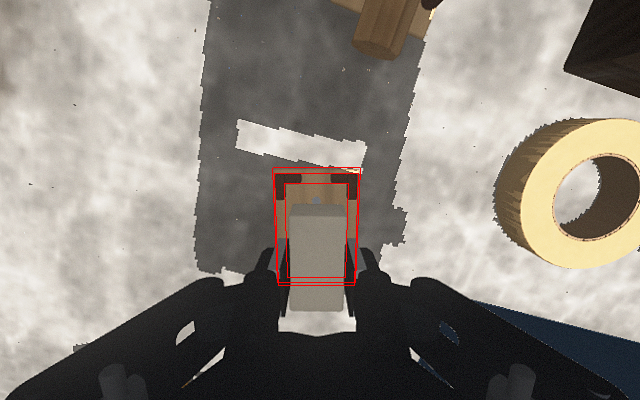

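Emit:
carry_out([
  [[0,0,0],[0.001,0,0.012],1],
  [[0,0,0],[0,0,0.01],1],
  [[0,0,0],[0,0,0.001],1],
  [[0,0,0],[0,0,0],1],
  [[0,0,0],[0,0,0],1],
])

```text
t: 17.35
eef_pos: [0.6422, 0.0711, 0.0364]
ee_rot: [0.437, -3.11, -0.0]
contact_force: [1.0, -0.3, -1.1]
gripper_width: 0.0273
```

```bash
python3 look.py w17 short; python3 go.py .643 .0705 .0365 16
```

```text
t 17.4 pos [0.6422 0.0711 0.0364] w 0.0271 F [-0.2 -0.1 -0.5] q6 -1.76
rot [ 0.0002 -0.0009  0.    ] n 1  shift(new axes) [-0.0006 -0.0008 -0.0001] n 1
```

View pics/w17o.png

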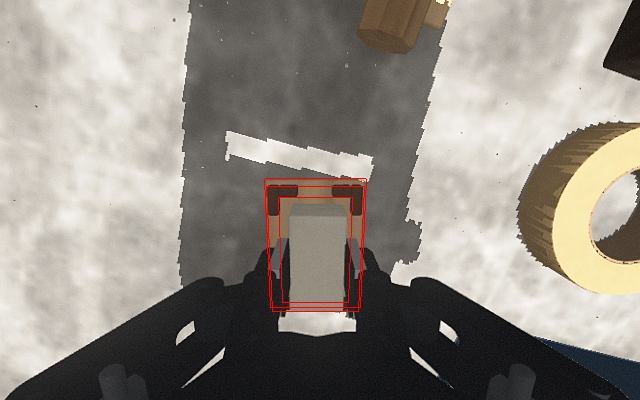

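Stone sits inside the pocket (columns 290–346 between cleats 267–365). Release and retreat, then on to the ferrule.

Emit:
carry_out([
  [[0,0,0],[0,0,0.0005],1],
  [[0,0,0],[0,0,0],0],
  [[0,0,0],[0,0,0],0],
  [[0,0,0],[0,0,0],-0.1],
  [[0,0,0],[0,0,-0.02],-0.1],
  [[0,0,0],[0,0,-0.036],-0.3],
  [[0,0,0],[0,0,-0.036],-0.3],
  [[0,0,0],[0,0,0],-0.3],
  [[0,0,0],[0,0,0],-0.3],
])

```text
t: 18.3
eef_pos: [0.6432, 0.0712, 0.1296]
ee_rot: [-0.437, 3.109, -0.0]
contact_force: [0.3, -0.3, -1.1]
gripper_width: 0.0553
```

```bash
python3 look.py w18 short ferr; python3 go.py .592 -.179 .085 0
```

```text
t 18.35 pos [0.6422 0.0711 0.1284] w 0.0557 F [-1.2  0.2 -0.3] q6 -1.76
rot [-0.000e+00 -2.000e-04  2.792e-01] n 2  shift(new axes) [ 0.0502 -0.2501  0.0434] n 6
```

View pics/w18o.png

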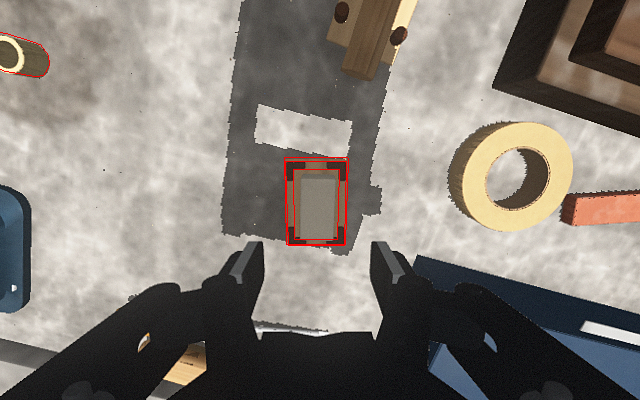

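Emit:
carry_out([
  [[0,0,0.14],[0,0,0],-0.3],
  [[0,0,0.139],[0,0,0],-0.3],
  [[0,0,0],[0.0084,-0.0417,0],-0.3],
  [[0,0,0],[0.0084,-0.0417,0],-0.3],
  [[0,0,0],[0.0084,-0.0417,0],-0.3],
  [[0,0,0],[0.0084,-0.0417,0],-0.3],
  [[0,0,0],[0.0084,-0.0417,0.015],-0.3],
  [[0,0,0],[0.0084,-0.0417,0.02],-0.3],
  [[0,0,0],[0,0,0.01],-0.3],
  [[0,0,0],[0,0,0],-0.3],
  [[0,0,0],[0,0,0],-0.3],
  [[0,0,0],[0,0,0],-0.3],
])

```text
t: 19.55
eef_pos: [0.5927, -0.1779, 0.0837]
ee_rot: [-0.003, 3.141, 0.0]
contact_force: [0.7, 0.4, 0.9]
gripper_width: 0.0556
```

```bash
python3 look.py w19 ferr; python3 go.py .592 -.179 .036 0
```

```text
t 19.6 pos [ 0.5929 -0.1779  0.084 ] w 0.0556 F [-0.3  0.7  0.7] q6 -1.88
rot [-0.0002  0.0007  0.002 ] n 1  shift(new axes) [ 0.0009 -0.0011  0.048 ] n 1
```

View pics/w19o.png

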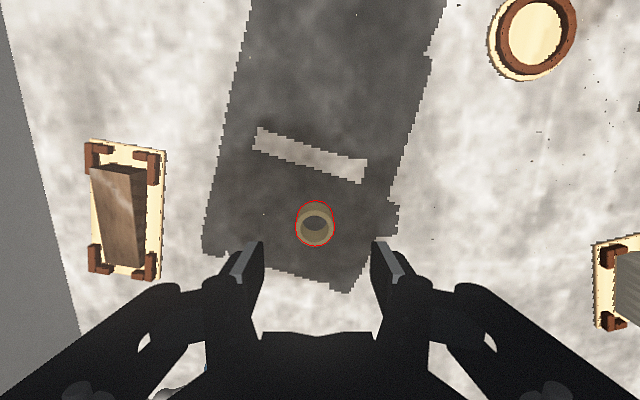

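Emit:
carry_out([
  [[0,0,0],[0.001,-0.001,0.025],-0.3],
  [[0,0,0],[0,0,0.015],-0.3],
  [[0,0,0],[0,0,0.008],-0.3],
  [[0,0,0],[0,0,0],-0.3],
  [[0,0,0],[0,0,0],-0.3],
  [[0,0,0],[0,0,0],1],
  [[0,0,0],[0,0,0],1],
  [[0,0,0],[0,0,0],1],
  [[0,0,0],[0,0,0],1],
  [[0,0,0],[0,0,0],1],
], force=30)

```text
t: 20.6
eef_pos: [0.5917, -0.1803, 0.0364]
ee_rot: [-0.0, 3.14, -0.001]
contact_force: [-0.2, 0.6, 6.8]
gripper_width: 0.0242
```

```bash
python3 look.py w20 ferr; python3 go.py .470 -.043 .13 0
```

```text
t 20.65 pos [ 0.5918 -0.1803  0.0364] w 0.0242 F [-1.6  1.4  7.1] q6 -1.89
rot [-0.0004  0.0012  0.0001] n 1  shift(new axes) [ 0.1218  0.1373 -0.0936] n 4
```

View pics/w20o.png

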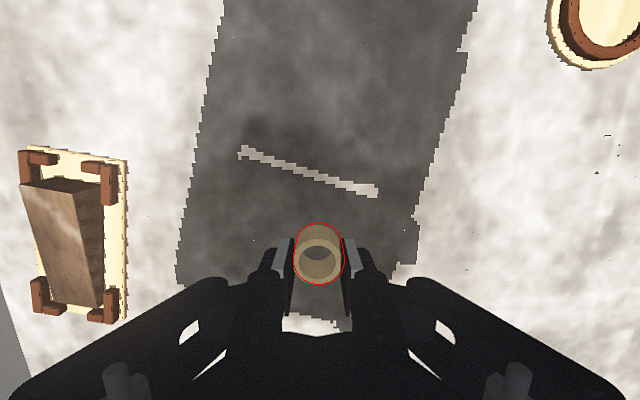

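Emit:
carry_out([
  [[0,0,0],[0,0,-0.02],1],
  [[0,0,0],[0,0,-0.035],1],
  [[0,0,0],[0,0,-0.035],1],
  [[0,0,0],[0.0305,0.0343,0],1],
  [[0,0,0],[0.0305,0.0343,0],1],
  [[0,0,0],[0.0305,0.0343,0],1],
  [[0,0,0],[0.0305,0.0343,0],1],
  [[0,0,0],[0,0,0],1],
  [[0,0,0],[0,0,0],1],
  [[0,0,0],[0,0,0],1],
])

```text
t: 21.65
eef_pos: [0.4704, -0.0433, 0.1259]
ee_rot: [-0.0, 3.14, -0.0]
contact_force: [0.2, -0.2, -0.2]
gripper_width: 0.0247
```

```bash
python3 look.py w21 fhold; python3 go.py .470 -.043 .055 0
```

```text
t 21.7 pos [ 0.4705 -0.0435  0.1258] w 0.0237 F [ 0.8 -0.3  0.4] q6 -1.69
rot [-0.0003  0.0016 -0.0004] n 1  shift(new axes) [0.0005 0.0005 0.0708] n 1
```

View pics/w21o.png

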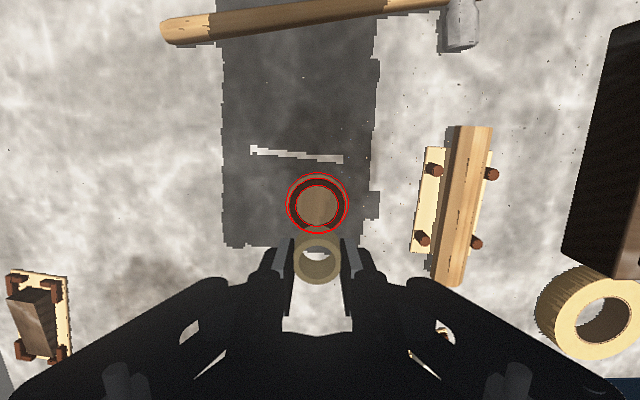

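Emit:
carry_out([
  [[0,0,0],[0,0,0.03],1],
  [[0,0,0],[0,0,0.028],1],
  [[0,0,0],[0,0,0.012],1],
  [[0,0,0],[0,0,0],1],
  [[0,0,0],[0,0,0],1],
  [[0,0,0],[0,0,0],1],
])

```text
t: 22.3
eef_pos: [0.4701, -0.0432, 0.0565]
ee_rot: [0.0, 3.14, -0.0]
contact_force: [-0.2, -0.0, -0.5]
gripper_width: 0.0245
```

```bash
python3 look.py w22 fhold; python3 go.py .470 -.043 .041 0
```

```text
t 22.35 pos [ 0.4701 -0.0431  0.0565] w 0.024 F [ 0.4  0.3 -0.1] q6 -1.69
rot [-0.0002  0.002   0.    ] n 1  shift(new axes) [0.0001 0.0001 0.0155] n 1
```

View pics/w22o.png

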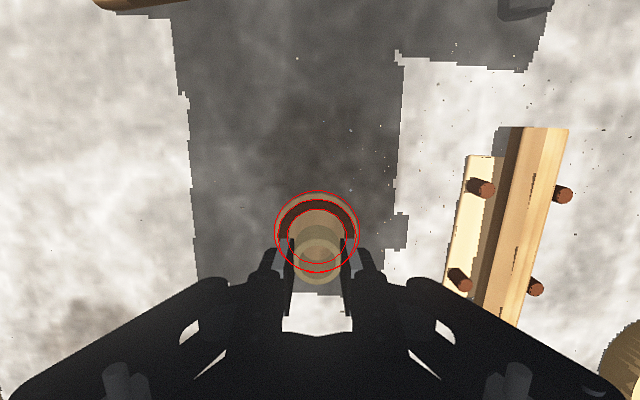

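Emit:
carry_out([
  [[0,0,0],[-0.001,0,0.008],1],
  [[0,0,0],[0,0,0.005],1],
  [[0,0,0],[0,0,0.002],1],
  [[0,0,0],[0,0,0],1],
  [[0,0,0],[0,0,0],1],
])

```text
t: 22.85
eef_pos: [0.47, -0.0428, 0.0404]
ee_rot: [0.0, -3.141, -0.0]
contact_force: [-0.6, 1.0, 1.6]
gripper_width: 0.0237
```

```bash
python3 look.py w23 fhold; python3 go.py .470 -.043 .0405 0
```

```text
t 22.9 pos [ 0.47   -0.0429  0.0404] w 0.0241 F [-1.7  0.2  1.1] q6 -1.69
rot [ 0.     -0.0004  0.0003] n 1  shift(new axes) [ 0.     -0.0001 -0.0001] n 1
```

View pics/w23o.png

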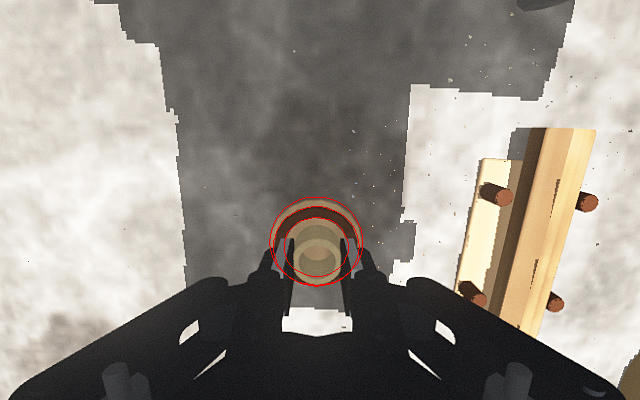

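At seating height (0.0404 = pick height + 4 mm) inside the ring; release and go straight up.

Emit:
carry_out([
  [[0,0,0],[0,0,0],0.2],
  [[0,0,0],[0,0,0],0.1],
  [[0,0,0],[0,0,0],0],
  [[0,0,0],[0,0,0],0],
  [[0,0,0],[0,0,-0.015],0],
  [[0,0,0],[0,0,-0.036],0],
  [[0,0,0],[0,0,-0.045],-0.3],
  [[0,0,0],[0,0,-0.045],-0.3],
  [[0,0,0],[0,0,-0.045],-0.3],
  [[0,0,0],[0,0,0],-0.3],
  [[0,0,0],[0,0,0],-0.3],
  [[0,0,0],[0,0,0],-0.3],
])

```text
t: 24.1
eef_pos: [0.4692, -0.0428, 0.2255]
ee_rot: [0.0, -3.14, -0.0]
contact_force: [-0.7, -0.0, 0.2]
gripper_width: 0.0554
```

```bash
python3 look.py w24; python3 go.py .470 -.043 .0405 0; python3 - <<'E'
from h import *
import pickle
s,c=snap('top','top2.png'); pickle.dump((s,c),open('top2.pkl','wb'))
E
```

```text
t 24.15 pos [ 0.4691 -0.0428  0.2251] w 0.0556 F [-0.4 -0.3 -0.7] q6 -1.69
rot [ 0.0003 -0.003   0.0002] n 1  shift(new axes) [-0.0009 -0.0002  0.1846] n 1
```

View pics/w24.png

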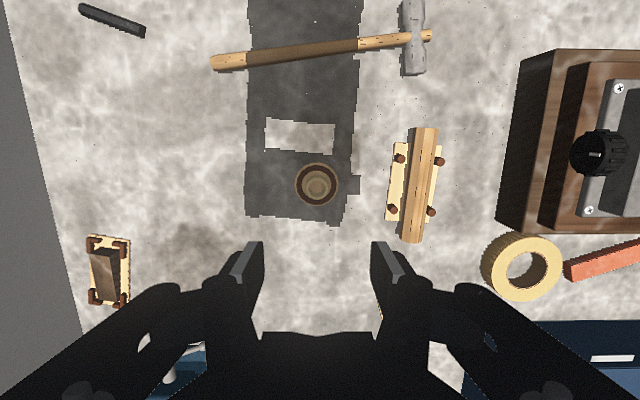

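View pics/top2.png

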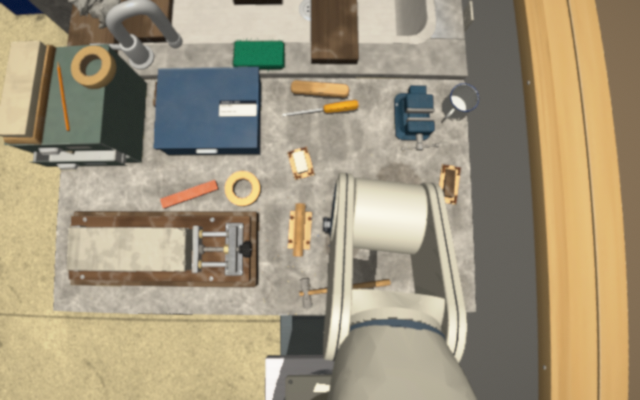

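Emit:
carry_out([
  [[0,0,0],[0,-0.02,-0.04],-0.3],
  [[0,0,0],[0,-0.02,-0.04],-0.3],
  [[0,0,0],[0,-0.03,0],-0.3],
  [[0,0,0],[0,-0.03,0],-0.3],
  [[0,0,0],[0,0,0],-0.3],
  [[0,0,0],[0,0,0],-0.3],
  [[0,0,0],[0,0,0],-0.3],
  [[0,0,0],[0,0,0],-0.3],
])

```text
t: 25.0
eef_pos: [0.47, -0.142, 0.3059]
ee_rot: [0.002, -3.14, -0.001]
contact_force: [-0.7, 0.8, 0.5]
gripper_width: 0.0556
```

```bash
cat > fin.py <<'E'
from ov import *
exec(open('poses.py').read())
s,c=snap('wrist','w25.png')
for k in ['handle','wedge','stone','ferr']:
    M[k]=[[(x,y,z+.004) for x,y,z in M[k][0]]]
for a,b,col in [('handle','cradle',0),('wedge','long',0),('stone','short',0),('ferr','fhold',0)]: M[a]=M[a]+M[b][:1]
poses['long'][0]=.588
P={'handle':poses['cradle'],'wedge':poses['long'],'stone':poses['short'],'ferr':poses['fhold']}
crop(s,c,P,['handle','wedge','stone','ferr'],'f.png',5)
E
python3 fin.py
```

```text
(no output)
```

View pics/f.png

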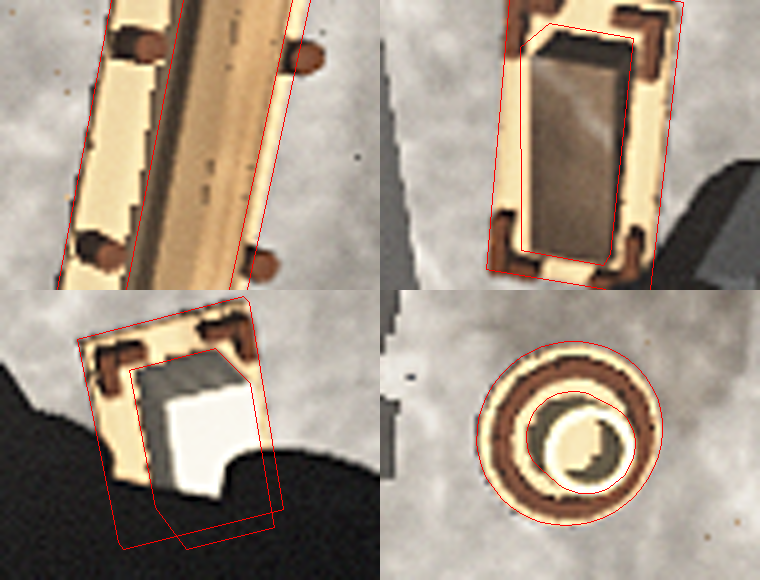

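View pics/w25.png

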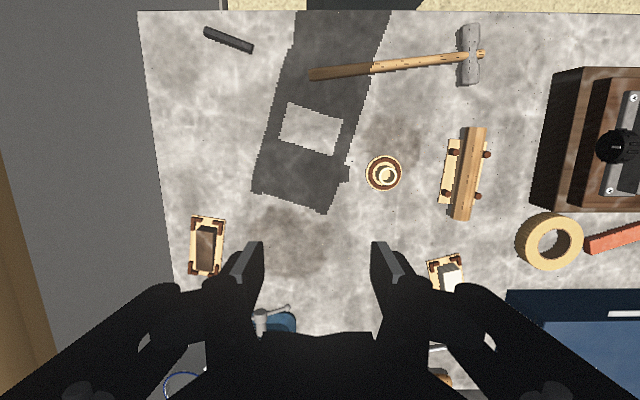

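```bash
python3 -c "
from h import *
s=monitor.get_state();print(s['t'],s['contact_force'],s['qd'].round(3))
print(bot.sign_off())"
```

```text
25.05 [-0.52664277  0.5964733   0.31269025] [-0.001 -0.003 -0.004 -0.001  0.    -0.002]
the job is handed in; nothing more can be done
None
```

All four parts are in their matching holders, and the job was handed in at about 25 s of the 115 s allowed. I placed the wedge in the long corner tray, the handle blank in the cradle, the dressing stone in the short corner tray and the ferrule in the round holder. I let go of each one and then lifted straight up.

**Fit:** In the last wrist-camera view, outlines of each part drawn centred in its holder matched the picture to about 2–3 mm. The wedge sits about 2 mm off along its tray, and the handle about 2–3 mm off across its cradle. The ferrule is about 1 mm off. All of these are inside the allowed limits. The gripper fingers partly hid the stone in that view, but the view taken just after I released it showed it centred.

**Heights:** No camera gives depth, so I could not measure the seated heights directly. I released the ferrule at its pick height plus 4 mm (the board thickness). The other three I let go at most about 1 mm above seating.

**Rest of the bench:** The tape roll and slim red stone look unmoved between the first and last top views, though I did not measure them. The robot was clear of everything, with the outside force near zero.

**Disagreements:**
- The top and wrist cameras differed by 1–3 mm on some poses, and I followed the wrist camera.
- Each closing of the gripper showed about 6–7 N upward on the tool. For the wedge the tool also ended about 5 mm higher than I commanded. The fingertips may have touched the bench there, but this caused no visible problem.

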